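# Heft the laundry tins

## Task

Put the loose lid on the open copper tin so that it sits flat, and let go. Then, from the robot's left to its right, lift each of the three tins a few centimetres to feel its weight and set it back upright in its place before taking the next. Finish holding the heaviest up in the gripper, upright, lid on, still, at least 12 cm above the mat (if it is the last, just raise it), the other two standing in their places and all else left alone; the program ends while it is held.

Things in the scene. Friction and masses are not known exactly. Their poses are not given: they have to be found in the camera images.
- tin_open: one of three round copper tins of the same look, 62 mm diameter; origin at the centre of its underside, z up. Rim 100 mm up; closed, 108 mm to the flat lid top, 128 mm to the top of the black knob. To lift it, grip its side wall between 60 and 98 mm up, below the lid. This one starts open: mouth 54 mm wide, wall 4 mm; a white refill cartridge stands inside, its top 18 mm below the rim.
- tin_a: one of three round copper tins of the same look, 62 mm diameter; origin at the centre of its underside, z up. Rim 100 mm up; closed, 108 mm to the flat lid top, 128 mm to the top of the black knob. To lift it, grip its side wall between 60 and 98 mm up, below the lid. Its lid is on and fixed; a cartridge is inside.
- tin_b: one of three round copper tins of the same look, 62 mm diameter; origin at the centre of its underside, z up. Rim 100 mm up; closed, 108 mm to the flat lid top, 128 mm to the top of the black knob. To lift it, grip its side wall between 60 and 98 mm up, below the lid. Its lid is on and fixed; a cartridge is inside.
- tin_lid: the loose copper lid, right way up on the bare counter beyond the mat; 30 g. From below: tapered plug 42 mm wide, 8 mm high, 50 mm at its top; disc 58 mm wide, 8 mm thick; black round knob 18 mm wide, from 16 to 36 mm up: grip it from above. Origin: centre of the plug's underside, z up. Seated, the plug is in the mouth and the disc rests loosely on the rim: origin 92 mm above the tin's, axes within 2 mm.
- mat: flat grey mat, 250 x 660 x 3 mm, fixed on the white counter (z = 0); origin at the centre of its underside. The tins stand on it in a loose row: one at the robot's left (y 0.16 to 0.24 m), one in the middle, one at its right (y -0.24 to -0.16 m); which is open and which heaviest varies. Closed tins weigh 0.2 to 0.5 kg: one is at least 0.15 kg heavier than the other two, which weigh about the same.
- peg_1: wooden clothes peg, 75 x 12 x 10 mm, lying between two tins. Its origin is the centre of its underside. It is to be left alone.
- peg_2: another such peg between two tins. Its origin is the centre of its underside. It is to be left alone.
- scoop: green measuring cup, 64 mm across, 50 mm high. Its origin is the centre of its underside. It is to be left alone.
- bottle_1: amber bottle, 68 mm across, 210 mm high. Its origin is the centre of its underside. It is to be left alone. A fixed green iron, 245 mm high, stands at the robot's left, beyond y = 0.45 m.
- bottle_2: white bottle, 68 mm across, 210 mm high. Its origin is the centre of its underside. It is to be left alone.
- brush: brush with a wooden handle lying beside the mat, about 190 mm long along its own x. Its origin is the centre of its underside. It is to be left alone.
- jar: glass jar with a steel cap, 72 mm across, 90 mm high. Its origin is the centre of its underside. It is to be left alone. A fixed laundry basket, 222 mm high, stands at the robot's right, beyond y = -0.37 m.
Not all that is in view belongs to the job. What is shaped like the tin_open but blue is not meant.

How it is judged:
By the outcome, as a careful person would: the job done as asked, in the order asked, and still so for the second after the job is handed in, while the arm keeps its last pose, push and grip.
It also fails if it takes over 72 s, if anything falls off the work surface, if the arm or the gripper's body presses on something with over 40 N, if the wrist force passes 120 N, or if a joint passes its speed limit or range.

## Robot

A 7-joint arm with a two-finger parallel gripper is mounted at the origin on the work surface. World frame = base frame: x ahead of the robot, y to its left, z up, the work surface at z = 0. Lengths are in m, angles in degrees, forces in N, time in s.
With the tool pointing down it reaches from about 0.425 to 0.825 m from the base axis. Payload 3.6 kg.
Tool frame: the origin (TCP) lies between the finger pads; the fingertips stand 19 mm ahead of it and the grasp point (between the pads) is the TCP; z points along the fingers, y is the line along which they close (so a half turn about z gives the same grasp; the last joint's range is limited). The gripper opens to 93 mm and grips with 3 to 60 N. Pads are 15 mm wide; open, the fingers measure 128 mm over their backs; the gripper's body (75 mm by 188 mm) begins 65 mm behind the grasp point.
Start: joints at [-74.341, 35.231, -0.722, 81.555, 0.464, 63.22, -2.315], TCP at [0.192, 0.621, 0.238] pointing down, gripper open.
Joint ranges: [-178.69, 178.69], [-17.37, 117.87], [-77.05, 75.6], [15.02, 138.74], [-78.02, 258.01], [0.78, 113.62], [-162.83, 162.83]. Speed limits (degrees/s): [159.86, 159.86, 180, 180, 180, 180, 180].

## Interface

Orientations are given as a 3x3 rotation matrix whose columns are the frame's x, y, z axes.
In Python, from station import status, vision, robot, look_for gives the robot as it stands.
- The arm moves only by the tool step_arm, never from a script. Its argument "plan" is one flat list of numbers, 5 for each row, row after row: the closure, from 0 (fully open) to 1 (shut), then the shift along the world's x, y, z in cm, then the turn about the world's z in degrees. In form: [gripper, dx, dy, dz, turn, gripper, dx, dy, dz, turn, ...]. A call has 1 to 12 rows; each row is the pose to reach, as a shift and turn from the pose commanded when the call began; what a row does not reach only later rows make up. A row lasts 1/8 s, in which the tool goes at most 62.5 mm and 10.7 degrees, less where a joint would pass 70% of its speed; a pose out of reach is approached as far as the arm can. A call with a gripper value outside its range is refused whole. The fingers move at their own pace and stop on an object; "squeeze" is the grip in N (left out, the last holds). Time passes only in rows, so rows that repeat a pose let the fingers close. It gives the time, the measured TCP pose, the force, the opening and the grip force at its end, in the units of the state.
- status.state(): the state, without advancing time (a new reading comes with each control period).
- vision.capture(name): name is "scene" or "side" or "wrist"; returns (picture, depth): 480x640x3 uint8, red, green, blue; 480x640 float32, m along the optical axis (not along the pixel's ray), 0 where there is no reading.
- vision.camera_info(name): a dict with "mtx" (3x3 intrinsics, pixels), "dist" ([k1, k2, p1, p2, k3] as OpenCV has them; the pictures are not rectified), "xyz" and "orientation" of the camera in the world; the wrist camera has in their place "T_tool_cam" (4x4, takes a point from camera to tool coordinates, whose origin is the TCP and whose axes are the flange's). Camera axes: x right, y up, looking along -z (the intrinsics and any distortion apply to the point x, -y, -z); pixel columns grow to the right and rows downward; lengths in m; the calibration is good to about 2 mm. A picture is of the moment at which its call begins: read the wrist's pose just before it. camera_info takes no time and is no camera call.
- robot.close_job(): hands the job in; it is judged then, once.
Trained networks look in the newest picture that a camera, given by its name, has taken for a name from the list of things; names that differ only in an ending like _2 or _b are one class to them, and where a whole thing is asked for, a point or a joint stands for the part that bears it (a point fixed in the world has none). Each returns a list of dicts, best first, with "confidence" (0 to 1); they miss things now and then, are a little off and sometimes report something else, mostly with a low value. They report only what shows in the picture. A call takes as long as a camera call. They do not tell look-alikes from the thing itself.
- look_for(camera, thing): "position" ([column, row] in pixels, amid what is visible of it).
The state is a dict: "time_s": time; "joints": joint angles; "joint_velocities": joint speeds; "tau": joint torques, N m; "tool_pos": TCP position; "ee_rot": TCP orientation; "wrist_force": force on the tool from outside, world axes, zero at the start; "ft_torque": the same for the moment, N m; "width": opening from 0.0 (shut) to 1.0 (fully open); "grip_force": force on a finger pad.
Only numpy, scipy, OpenCV 4.12 (cv2) and the standard library are available. Lean on these libraries where they do the work, as an engineer would, in place of code of your own. Each camera call takes 0.05 s, during which the arm holds its last target. There are 200 camera calls.

## Working session

There is one attempt and no reset: what is moved stays moved. The work goes in short steps, Python scripts to look and compute and a tool call to move; the robot and the scene stay as the last step left them, time stands still between calls to the robot, and variables do not carry over. Pictures are saved under pics/ and viewed, at most 10 in all, crops included, and the job is handed in when it is done.

Besides the shell and the picture viewer there is one more tool, called after "Request:" as name(argument=value, ...) on one line, values as JSON. step_arm: Moves the arm, as the interface text tells. Its arguments: {"type":"object","properties":{"plan":{"type":"array","items":{"type":"number"}},"squeeze":{"type":"number"}},"required":["plan"]}

```bash
mkdir -p pics
cat > h.py <<'E'
import numpy as np, cv2
from station import status, vision, robot, look_for
def cap(name):
    s=status.state(); im,d=vision.capture(name); ci=vision.camera_info(name)
    if 'T_tool_cam' in ci:
        T=np.eye(4);T[:3,:3]=np.array(s['ee_rot']);T[:3,3]=s['tool_pos'];T=T@np.array(ci['T_tool_cam'])
    else:
        T=np.eye(4);T[:3,:3]=np.array(ci['orientation']);T[:3,3]=ci['xyz']
    return im,d,T,ci
def cloud(d,T,ci):
    K=np.array(ci['mtx'],float);D=np.array(ci['dist'],float)
    v,u=np.mgrid[0:480,0:640]
    p=cv2.undistortPoints(np.stack([u,v],-1).reshape(-1,1,2).astype(float),K,D).reshape(480,640,2)
    P=np.stack([p[...,0]*d,-p[...,1]*d,-d],-1)@T[:3,:3].T+T[:3,3]
    P[d<=0]=np.nan
    return P
def save(im,n): cv2.imwrite('pics/'+n+'.png',im[...,::-1])
E
python3 - <<'E'
from h import *
ims=[]
for n in ['scene','side']:
    im,d,T,ci=cap(n); P=cloud(d,T,ci); np.savez('pics/'+n+'.npz',im=im,P=P); save(im,n)
    print(n,T[:3,3].round(2))
    for t in ['tin_open','tin_lid','peg_1','scoop','bottle_1','brush','jar']:
        for r in look_for(n,t)[:4]:
            c,w=map(int,r['position']); 
            print(t,round(r['confidence'],2),(c,w),P[min(max(w,0),479),min(max(c,0),639)].round(3))
print(status.state())
E
```

```text
scene [ 1.52 -0.14  0.71]
tin_open 0.78 (330, 175) [0.309 0.195 0.06 ]
tin_open 0.72 (286, 283) [ 0.724 -0.     0.076]
tin_open 0.66 (278, 227) [0.525 0.023 0.068]
tin_lid 0.67 (311, 234) [0.483 0.104 0.011]
tin_lid 0.66 (228, 293) [ 0.661 -0.102  0.022]
peg_1 0.68 (223, 263) [ 0.548 -0.1    0.012]
peg_1 0.47 (310, 236) [0.49  0.1   0.011]
scoop 0.82 (447, 227) [0.544 0.406 0.021]
bottle_1 0.8 (474, 237) [0.726 0.363 0.119]
bottle_1 0.79 (496, 201) [0.609 0.476 0.117]
brush 0.66 (197, 213) [ 0.332 -0.139  0.013]
jar 0.66 (129, 302) [ 0.705 -0.281  0.07 ]
side [ 0.02 -0.55  0.9 ]
tin_open 0.94 (341, 245) [0.474 0.004 0.088]
tin_open 0.93 (409, 217) [ 0.67  -0.012  0.073]
tin_open 0.74 (220, 241) [0.262 0.182 0.083]
tin_lid 0.63 (426, 257) [ 0.645 -0.106  0.03 ]
peg_1 0.71 (318, 243) [0.475 0.096 0.012]
peg_1 0.43 (394, 282) [ 0.546 -0.106  0.01 ]
scoop 0.92 (282, 157) [0.582 0.422 0.023]
bottle_1 0.65 (265, 127) [0.563 0.471 0.108]
bottle_1 0.18 (395, 280) [ 0.551 -0.104  0.013]
brush 0.87 (328, 352) [ 0.311 -0.166  0.024]
jar 0.71 (315, 242) [0.471 0.103 0.011]
jar 0.61 (426, 257) [ 
[... 193 characters left out ...]
1332922]), 'joint_velocities': array([-0.04386568,  0.08117712, -0.03609131,  0.02787829,  0.04609064,
       -0.04928461, -0.00201873]), 'tau': array([-1.90440715e-04, -4.58770359e+01,  2.08741827e-01, -1.66025001e+01,
       -6.10964256e-02,  1.30748775e-02,  3.21249058e-05]), 'tool_pos': array([0.19195607, 0.62097818, 0.23766541]), 'ee_rot': array([[-9.55411850e-01,  2.95276474e-01, -8.97366728e-06],
       [ 2.95276474e-01,  9.55411850e-01, -7.62379758e-06],
       [ 6.32241999e-06, -9.93357938e-06, -1.00000000e+00]]), 'wrist_force': array([-1.1301351 , -0.46451838, -0.54093323]), 'ft_torque': array([-0.05765537,  0.04727043,  0.03359099]), 'grip_force': 0.0, 'width': 0.9993923243916782}
```

View pics/scene.png

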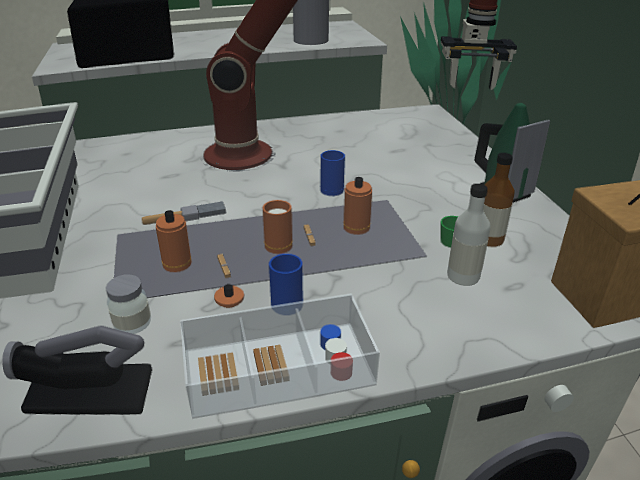

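View pics/side.png

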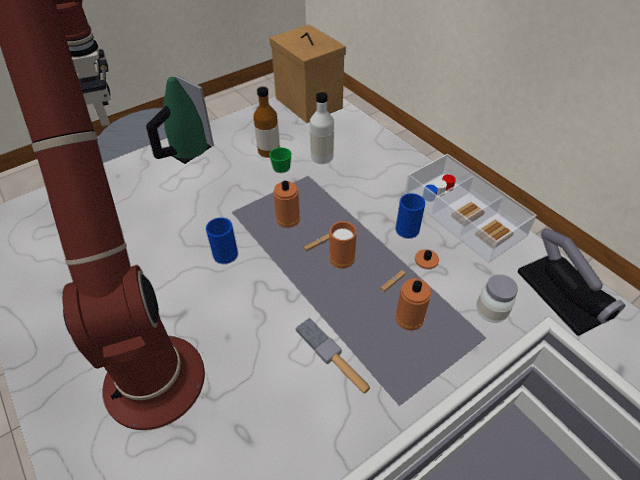

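The scene view shows the left tin (357,205), the open tin in the middle (278,227), the right tin (173,240), the lid (229,294), and blue decoys at (332,172) and (286,280). The side view shows the same layout, with the lid at (427,258).

Run:
```python
from h import *
from scipy.optimize import least_squares
pts=[]
for n in ['scene','side']:
    z=np.load('pics/'+n+'.npz');im,P=z['im'],z['P']
    h=cv2.cvtColor(im,cv2.COLOR_RGB2HSV); m=((h[...,0]<14)&(h[...,1]>110)&(h[...,2]>60))
    def fit(c,zl,zh,r,rad=.05):
        q=P[m&(np.hypot(P[...,0]-c[0],P[...,1]-c[1])<rad)&(P[...,2]>zl)&(P[...,2]<zh)]
        if len(q)<10: return None
        f=least_squares(lambda x:np.hypot(q[:,0]-x[0],q[:,1]-x[1])-r,c,loss='soft_l1',f_scale=.002)
        return f.x.round(4),len(q),q[:,2].max().round(3)
    for nm,c in dict(L=(.47,.2),M=(.51,.005),R=(.53,-.205)).items():
        if nm!='M':
            s=P[(np.hypot(P[...,0]-c[0],P[...,1]-c[1])<.06)&(P[...,2]>.115)]; print('knob',len(s),np.median(s,0).round(3) if len(s) else '')
            c=np.median(s,0)[:2] if len(s) else c
        print(n,nm,fit(c,.02,.092,.031,.06))
    c=(.65,-.105); q=P[(np.hypot(P[...,0]-c[0],P[...,1]-c[1])<.05)&(P[...,2]>.012)]
    k=q[q[:,2]>.026]; print('lid knob',len(k),np.median(k,0).round(4),k[:,2].max()); 
    dd=q[(q[:,2]<.022)]; print(' lid disc',len(dd),dd.min(0).round(3),dd.max(0).round(3))
    for nm,c in dict(bl=(.71,-.0),peg1=(.48,.1),peg2=(.55,-.103),jar=(.68,-.29)).items():
        q=P[(np.hypot(P[...,0]-c[0],P[...,1]-c[1])<.06)&(P[...,2]>.008)]
        print(nm,np.percentile(q,2,0).round(3),np.percentile(q,98,0).round(3))
ci=vision.camera_info('wrist');print(ci)
```

```text
knob 69 [0.471 0.214 0.125]
scene L (array([0.4653, 0.215 ]), 707, np.float64(0.092))
scene M (array([0.4974, 0.0269]), 851, np.float64(0.092))
knob 89 [ 0.518 -0.195  0.126]
scene R (array([ 0.5107, -0.1967]), 841, np.float64(0.092))
lid knob 65 [ 0.6601 -0.1014  0.0332] 0.03866573239270987
 lid disc 381 [ 0.63  -0.13   0.012] [ 0.686 -0.074  0.022]
bl [ 0.666 -0.025  0.021] [0.726 0.033 0.099]
peg1 [0.446 0.042 0.009] [0.515 0.107 0.102]
peg2 [ 0.514 -0.109  0.008] [ 0.588 -0.092  0.014]
jar [ 0.654 -0.319  0.011] [ 0.714 -0.254  0.09 ]
knob 65 [0.461 0.211 0.128]
side L (array([0.4641, 0.2164]), 471, np.float64(0.092))
side M (array([0.4952, 0.0264]), 546, np.float64(0.092))
knob 92 [ 0.506 -0.199  0.129]
side R (array([ 0.5106, -0.1952]), 551, np.float64(0.092))
lid knob 53 [ 0.6511 -0.1037  0.0349] 0.038771025956626404
 lid disc 302 [ 0.623 -0.13   0.012] [ 0.684 -0.074  0.022]
bl [ 0.66  -0.027  0.011] [0.719 0.032 0.101]
peg1 [0.44  0.042 0.009] [0.509 0.107 0.104]
peg2 [ 0.509 -0.11   0.009] [ 0.582 -0.091  0.017]
jar [ 0.639 -0.324  0.011] [ 0.7   -0.26   0.093]
{'mtx': array([[362.84782023,   0.        , 320.11940266],
       [  0.        , 362.84782023, 240.23245164],
       [  0.        ,   0.        ,   1.        ]]), 'dist': array([0.0138347, 0.       , 0.       , 0.       , 0.       ]), 'T_tool_cam': array([[-2.12377552e-04,  9.68595032e-01,  2.48643559e-01,
         6.87367490e-02],
       [ 9.99999418e-01,  4.68637574e-04, -9.71441201e-04,
         6.86470014e-04],
       [-1.05745683e-03,  2.48643208e-01, -9.68594568e-01,
        -1.46932462e-01],
       [ 0.00000000e+00,  0.00000000e+00,  0.00000000e+00,
         1.00000000e+00]])}
```

Request:
step_arm(plan=[0,0,0,8,0,0,0,0,8,0,0,6,-6,8,-10,0,46.3,-72.3,8,-73,0,46.3,-72.3,8,-73,0,46.3,-72.3,8,-73,0,46.3,-72.3,8,-73,0,46.3,-72.3,8,-73,0,46.3,-72.3,8,-73,0,46.3,-72.3,8,-73,0,46.3,-72.3,8,-73,0,46.3,-72.3,8,-73], squeeze=20)

```text
time_s: 2.3
tool_pos: [0.5324, 0.0967, 0.318]
ee_rot: [[0.002, 1.0, 0.001], [1.0, -0.002, 0.001], [0.001, 0.001, -1.0]]
wrist_force: [0.3, 0.8, -0.0]
width: 0.998
grip_force: 0.0
```

Request:
step_arm(plan=[0,12.3,-19.9,0,0,0,12.3,-19.9,0,0,0,12.3,-19.9,0,0,0,12.3,-19.9,-10,0,0,12.3,-19.9,-14,0,0,12.3,-19.9,-14,0,0,12.3,-19.9,-14,0,0,12.3,-19.9,-14,0])

```text
time_s: 3.3
tool_pos: [0.6555, -0.1007, 0.1793]
ee_rot: [[0.002, 1.0, 0.003], [1.0, -0.002, -0.0], [-0.0, 0.003, -1.0]]
wrist_force: [0.2, -0.9, 0.8]
width: 1.001
grip_force: 0.0
```

Run:
```python
from h import *
s=status.state();print(s['time_s'],s['tool_pos'],s['joints'].round(1))
im,d,T,ci=cap('wrist');P=cloud(d,T,ci);save(im,'w1');np.savez('pics/w1.npz',im=im,P=P)
c=(.655,-.102); r=np.hypot(P[...,0]-c[0],P[...,1]-c[1])<.045
dd=P[r&(P[...,2]>.012)&(P[...,2]<.02)];print('disc',len(dd),dd[:,:2].min(0),dd[:,:2].max(0))
k=P[r&(P[...,2]>.028)];print('knob',len(k),k.min(0),k.max(0),np.median(k,0))
print(look_for('wrist','tin_lid'))
```

```text
3.3 [ 0.65545248 -0.10074339  0.17925546] [ -5.7  41.   22.9  83.9 -17.5  58.4  21.2]
disc 2866 [ 0.62688835 -0.12925032] [ 0.68420293 -0.07201128]
knob 39108 [ 0.61684007 -0.10948663  0.02830399] [ 0.69387539 -0.06804867  0.28577255] [ 0.6589055  -0.07683141  0.27592863]
[{'position': [320.8, 226.8], 'confidence': 0.97}]
```

View pics/w1.png

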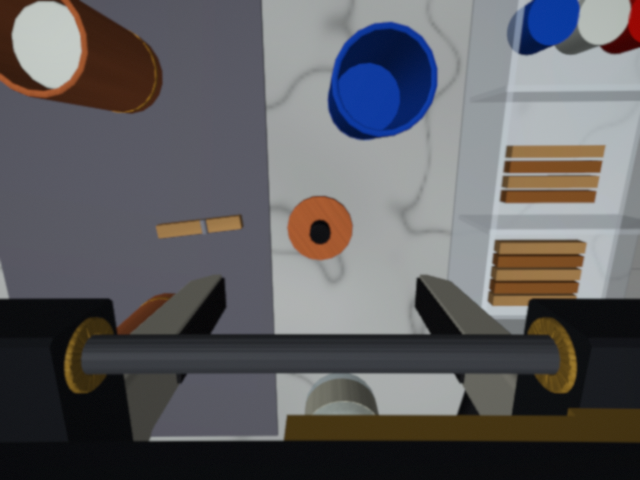

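The wrist view shows the lid disc at (320,228). The measured lid centre (0.6555, -0.1006) is right under the TCP, and the peg and blue tin are clear of the fingers.

Request:
step_arm(plan=[0,0,0,-5,0,0,0,0,-9,0,0,0,0,-12,0,0,0,0,-14.1,0,0,0,0,-14.1,0,0,0,0,-14.1,0,1,0,0,-14.1,0,1,0,0,-14.1,0,1,0,0,-14.1,0,1,0,0,-14.1,0,1,0,0,-14.1,0,1,0,0,-14.1,0], squeeze=15)

```text
time_s: 4.9
tool_pos: [0.6544, -0.1009, 0.0366]
ee_rot: [[0.003, 1.0, -0.0], [1.0, -0.003, 0.0], [0.0, -0.0, -1.0]]
wrist_force: [-0.0, 0.0, 0.1]
width: 0.406
grip_force: 0.0
```

Request:
step_arm(plan=[1,0,0,0.1,0,1,0,0,0.1,0,1,0,0,0.1,0,1,0,0,0.1,0,1,0,0,0.1,0])

```text
time_s: 5.52
tool_pos: [0.6546, -0.101, 0.0378]
ee_rot: [[0.003, 1.0, 0.0], [1.0, -0.003, -0.0], [-0.0, 0.0, -1.0]]
wrist_force: [-0.2, 0.3, 0.3]
width: 0.188
grip_force: 15.0
```

Request:
step_arm(plan=[1,0,0,4,0,1,0,0,9,0,1,0,0,14,0,1,-4,0,17,0,1,-9,1,17,0,1,-14,3,17,0,1,-15.9,5,17,0,1,-15.9,5,17,0,1,-15.9,5,17,0,1,-15.9,5,17,0])

```text
time_s: 6.78
tool_pos: [0.4965, -0.052, 0.2076]
ee_rot: [[0.004, 1.0, 0.001], [1.0, -0.004, -0.001], [-0.001, 0.001, -1.0]]
wrist_force: [-0.0, 0.1, -0.4]
width: 0.191
grip_force: 15.0
```

Run:
```python
from h import *
from scipy.optimize import least_squares
s=status.state();print(s['time_s'],s['tool_pos'],s['width'],s['grip_force'])
im,d,T,ci=cap('wrist');P=cloud(d,T,ci);save(im,'w2')
h=cv2.cvtColor(im,cv2.COLOR_RGB2HSV); m=((h[...,0]<14)&(h[...,1]>110)&(h[...,2]>50))
r=np.hypot(P[...,0]-.496,P[...,1]-.0267)<.05
q=P[r&m&(P[...,2]>.096)&(P[...,2]<.110)]
print('rim',len(q),q.min(0),q.max(0))
f=least_squares(lambda x:np.hypot(q[:,0]-x[0],q[:,1]-x[1])-.029,(.496,.027),loss='soft_l1',f_scale=.002);print(f.x,np.median(q[:,2]))
im,d,T,ci=cap('side');save(im,'s2')
im2,d,T,ci=cap('scene');save(np.hstack([im[100:400,150:550],im2[50:350,100:500]]),'s2')
```

```text
6.775 [ 0.49648211 -0.05196376  0.20760835] 0.19050226254585614 14.999921321868896
rim 1807 [ 0.46607607 -0.00313647  0.096006  ] [0.52702572 0.05742418 0.10492127]
[0.4969223  0.02683913] 0.10259286602718648
```

View pics/w2.png

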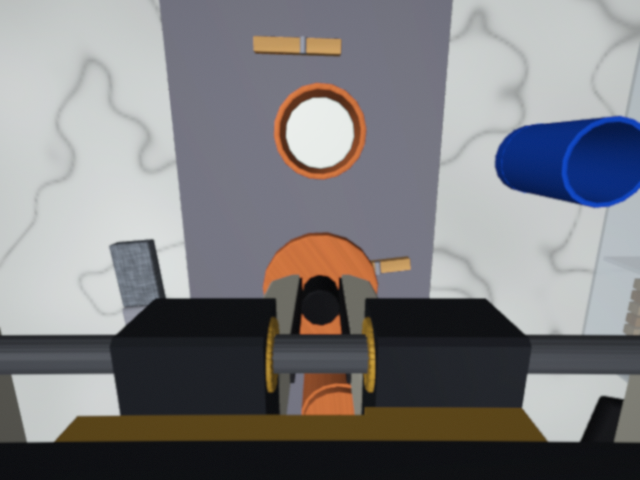

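View pics/s2.png

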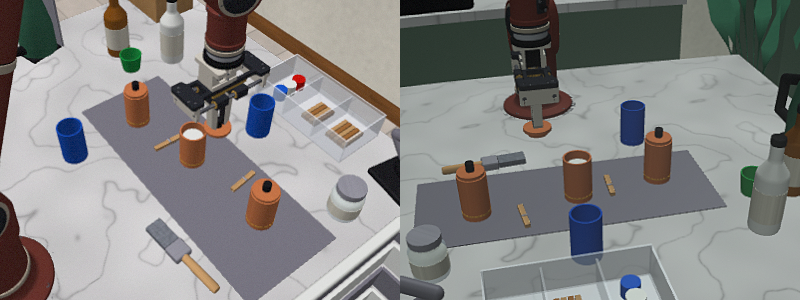

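The wrist view shows the open mouth at (320,130). The lid is held level and centred at (321,285), and the other views agree.

Request:
step_arm(plan=[1,0,4,0,0,1,0.05,7.9,0,0,1,0.05,7.9,0,0,1,0.05,7.9,-3,0,1,0.05,7.9,-5,0,1,0.05,7.9,-5.8,0,1,0.05,7.9,-6.2,0,1,0.05,7.9,-6.6,0,1,0.05,7.9,-7.0,0,1,0.05,7.9,-7.3,0,1,0.05,7.9,-7.4,0,1,0.05,7.9,-7.4,0])

```text
time_s: 8.43
tool_pos: [0.496, 0.0281, 0.1337]
ee_rot: [[0.003, 1.0, 0.0], [1.0, -0.003, 0.0], [0.0, 0.0, -1.0]]
wrist_force: [-0.5, -1.5, -0.1]
width: 0.188
grip_force: 15.0
```

Request:
step_arm(plan=[1,0.1,-0.1,0,0,1,0.1,-0.1,-0.1,0,1,0.1,-0.1,-0.1,0,1,0.1,-0.1,-0.1,0])

```text
time_s: 8.93
tool_pos: [0.497, 0.027, 0.1327]
ee_rot: [[0.003, 1.0, 0.0], [1.0, -0.003, -0.0], [-0.0, 0.0, -1.0]]
wrist_force: [0.4, 0.5, 0.1]
width: 0.19
grip_force: 15.0
```

Open, rise, and back off toward -y a bit so the wrist camera sees the seated lid.

Request:
step_arm(plan=[0,0,0,0,0,0,0,0,0,0,0,0,0,0,0,0,0,0,0,0,0,0,0,0,0,0,0,0,3,0,0,0,0,8,0,0,0,-3,11,0,0,0,-7,11,0,0,0,-7,11,0,0,0,-7,11,0])

```text
time_s: 10.3
tool_pos: [0.4967, -0.0421, 0.2423]
ee_rot: [[0.003, 1.0, -0.001], [1.0, -0.003, 0.001], [0.001, -0.001, -1.0]]
wrist_force: [0.5, 1.4, 0.2]
width: 1.003
grip_force: 0.0
```

```bash
cat > chk.py <<'E'
from h import *
from scipy.optimize import least_squares
def lidchk(c,tag):
    s=status.state();print(s['time_s'],s['tool_pos'],s['width'])
    im,d,T,ci=cap('wrist');P=cloud(d,T,ci);save(im,tag)
    h=cv2.cvtColor(im,cv2.COLOR_RGB2HSV); m=((h[...,0]<14)&(h[...,1]>110)&(h[...,2]>50))
    r=np.hypot(P[...,0]-c[0],P[...,1]-c[1])<.04
    q=P[r&m&(P[...,2]>.106)&(P[...,2]<.125)]
    print('top',len(q),q.min(0),q.max(0),np.median(q[:,2]))
    A=np.c_[q[:,:2]-q[:,:2].mean(0),np.ones(len(q))];print('plane',np.linalg.lstsq(A,q[:,2],rcond=None)[0])
    w=P[r&m&(P[...,2]>.03)&(P[...,2]<.1)]
    print('wall fit',len(w),least_squares(lambda x:np.hypot(w[:,0]-x[0],w[:,1]-x[1])-.031,c,loss='soft_l1',f_scale=.002).x if len(w)>20 else '')
E
python3 -c "
from chk import *
lidchk((.497,.027),'w3')"
```

```text
10.3 [ 0.49673836 -0.04205775  0.24229643] 1.0030263970835278
top 4288 [ 0.46853521 -0.00123114  0.10790781] [0.52596199 0.05647473 0.11340084] 0.11089374293702794
plane [-0.00119786  0.00104127  0.11090457]
wall fit 0
```

View pics/w3.png

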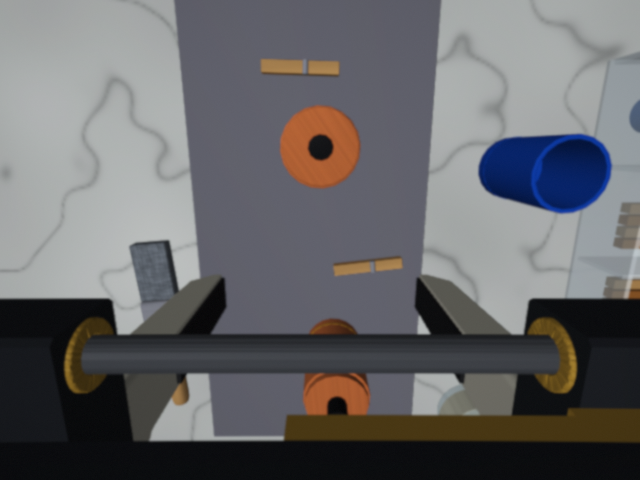

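The lid is seated flat: its top is level at 0.111 m and centred on the tin. Next is the left tin.

Request:
step_arm(plan=[0,-1,6,0,0,0,-2,12,0,0,0,-3,18,0,0,0,-3.2,24,0,0,0,-3.2,25.8,0,0,0,-3.2,25.8,0,0,0,-3.2,25.8,-5,0,0,-3.2,25.8,-9,0,0,-3.2,25.8,-12,0,0,-3.2,25.8,-15,0,0,-3.2,25.8,-16.1,0,0,-3.2,25.8,-16.1,0])

```text
time_s: 11.85
tool_pos: [0.4652, 0.2136, 0.0816]
ee_rot: [[0.005, 1.0, -0.001], [1.0, -0.005, -0.001], [-0.001, -0.001, -1.0]]
wrist_force: [-0.1, -0.3, 0.1]
width: 1.001
grip_force: 0.0
```

Request:
step_arm(plan=[1,0,0,0,0,1,0,0,0,0,1,0,0,0,0,1,0,0,0,0,1,0,0,0,0,1,0,0,0,0], squeeze=30)

```text
time_s: 12.6
tool_pos: [0.4653, 0.2153, 0.0821]
ee_rot: [[0.003, 1.0, 0.001], [1.0, -0.003, 0.001], [0.001, 0.001, -1.0]]
wrist_force: [0.1, 0.7, 4.3]
width: 0.662
grip_force: 30.0
```

Request:
step_arm(plan=[1,0,0,1,0,1,0,0,2.5,0,1,0,0,4,0,1,0,0,4,0,1,0,0,4,0,1,0,0,4,0,1,0,0,4,0,1,0,0,4,0])

```text
time_s: 13.6
tool_pos: [0.4649, 0.215, 0.1214]
ee_rot: [[0.003, 1.0, -0.001], [1.0, -0.003, -0.0], [-0.0, -0.001, -1.0]]
wrist_force: [0.3, 0.4, -5.2]
width: 0.661
grip_force: 30.0
```

```bash
cat > w.py <<'E'
from h import *
F=[]
for i in range(4):
    vision.capture('wrist'); s=status.state(); F.append(s['wrist_force'])
print(s['time_s'],s['tool_pos'],s['width'],s['grip_force'],np.mean(F,0).round(2),np.std(F,0).round(2),'tau',s['tau'].round(2))
E
python3 w.py
```

```text
13.8 [0.46496012 0.21508561 0.12157749] 0.664109790121214 29.998944718390703 [-0.17  0.15 -4.42] [0.49 0.32 0.36] tau [ 0.000e+00 -3.952e+01  3.860e+00 -1.169e+01 -4.000e-02  1.000e-02
 -0.000e+00]
```

Request:
step_arm(plan=[1,0,0,-1.5,0,1,0,0,-2.8,0,1,0,0,-3.5,0,1,0,0,-3.8,0,1,0,0,-4.0,0,1,0,0,-4.0,0,1,0,0,-4.0,0])

```text
time_s: 14.68
tool_pos: [0.465, 0.215, 0.0821]
ee_rot: [[0.003, 1.0, 0.0], [1.0, -0.003, 0.0], [0.0, 0.0, -1.0]]
wrist_force: [-2.3, -0.7, 1.0]
width: 0.661
grip_force: 30.0
```

Request:
step_arm(plan=[0,0,0,0,0,0,0,0,0,0,0,0,0,0,0,0,0,0,0,0,0,0,0,4,0,0,0,0,9,0,0,0,0,15,0,0,1,-6,15,0,0,2,-12,15,0,0,3.2,-18.8,15,0,0,3.2,-18.8,15,0,0,3.2,-18.8,15,0])

```text
time_s: 16.18
tool_pos: [0.4969, 0.0272, 0.2315]
ee_rot: [[0.004, 1.0, -0.0], [1.0, -0.004, 0.001], [0.001, -0.0, -1.0]]
wrist_force: [0.0, -0.0, 0.7]
width: 1.0
grip_force: 0.0
```

```bash
python3 w.py
python3 - <<'E'
from h import *
im,d,T,ci=cap('side');save(im[100:400,150:450],'s4')
E
```

```text
16.375 [0.49679068 0.02932546 0.2314043 ] 1.0045300702615572 0.0 [-0.17 -0.26 -0.3 ] [0.16 0.69 0.51] tau [ 2.900e-01 -3.262e+01  3.490e+00 -1.424e+01 -4.000e-02  3.000e-02
 -0.000e+00]
```

View pics/s4.png

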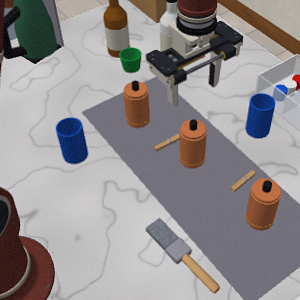

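The left tin stands upright at its place (crop 137,105), the middle tin is closed (193,145), and the gripper is above it.

Request:
step_arm(plan=[0,0,0,-5,0,0,0,0,-9,0,0,0,0,-12,0,0,0,0,-14,0,0,0,0,-15,0,0,0,0,-15,0,1,0,0,-15,0,1,0,0,-15,0,1,0,0,-15,0,1,0,0,-15,0,1,0,0,-15,0,1,0,0,-15,0])

```text
time_s: 17.92
tool_pos: [0.497, 0.0271, 0.082]
ee_rot: [[0.003, 1.0, 0.0], [1.0, -0.003, 0.0], [0.0, 0.0, -1.0]]
wrist_force: [-0.2, 0.3, 4.6]
width: 0.672
grip_force: 30.0
```

Request:
step_arm(plan=[1,0,0,0,0,1,0,0,1,0,1,0,0,2.5,0,1,0,0,4,0,1,0,0,4,0,1,0,0,4,0,1,0,0,4,0,1,0,0,4,0,1,0,0,4,0])

```text
time_s: 19.05
tool_pos: [0.4969, 0.027, 0.1214]
ee_rot: [[0.003, 1.0, -0.001], [1.0, -0.003, -0.0], [-0.0, -0.001, -1.0]]
wrist_force: [0.5, -0.3, -1.9]
width: 0.671
grip_force: 30.0
```

```bash
python3 w.py
```

```text
19.25 [0.49696888 0.02705663 0.1215923 ] 0.6711761070771243 29.99347100034356 [ 0.07 -0.23 -2.11] [0.37 0.23 0.7 ] tau [ 0.000e+00 -3.732e+01  3.810e+00 -1.085e+01 -3.000e-02  4.000e-02
 -0.000e+00]
```

Middle reads about 0.21 kg. I'll set it back down.

Request:
step_arm(plan=[1,0,0,-1.5,0,1,0,0,-2.8,0,1,0,0,-3.5,0,1,0,0,-3.8,0,1,0,0,-4.0,0,1,0,0,-4.0,0,1,0,0,-4.0,0])

```text
time_s: 20.12
tool_pos: [0.4971, 0.027, 0.082]
ee_rot: [[0.003, 1.0, 0.001], [1.0, -0.003, 0.0], [0.0, 0.001, -1.0]]
wrist_force: [-1.2, 0.2, 1.6]
width: 0.669
grip_force: 30.0
```

Request:
step_arm(plan=[0,0,0,0,0,0,0,0,0,0,0,0,0,0,0,0,0,0,0,0,0,0,0,4,0,0,0,0,9,0,0,0,0,15,0,0,0.5,-6,15,0,0,1,-12,15,0,0,1.4,-18,15,0,0,1.4,-22.3,15,0,0,1.4,-22.3,15,0])

```text
time_s: 21.62
tool_pos: [0.5097, -0.2009, 0.2318]
ee_rot: [[0.011, 1.0, -0.0], [1.0, -0.011, -0.003], [-0.003, -0.0, -1.0]]
wrist_force: [-0.7, 0.6, -0.3]
width: 0.998
grip_force: 0.0
```

```bash
python3 -c "
from chk import *
s=status.state();print(s['time_s'],s['tool_pos'])
c=(.497,.027)
for n in ['scene','side']:
    im,d,T,ci=cap(n);P=cloud(d,T,ci)
    h=cv2.cvtColor(im,cv2.COLOR_RGB2HSV); m=((h[...,0]<14)&(h[...,1]>110)&(h[...,2]>60))
    for c in [(.465,.2157),(.497,.027),(.5107,-.196)]:
        q=P[m&(np.hypot(P[...,0]-c[0],P[...,1]-c[1])<.06)&(P[...,2]>.02)&(P[...,2]<.092)]
        print(n,least_squares(lambda x:np.hypot(q[:,0]-x[0],q[:,1]-x[1])-.031,c,loss='soft_l1',f_scale=.002).x.round(4))
"
```

```text
21.625 [ 0.50966223 -0.20088583  0.23183339]
scene [0.4646 0.2147]
scene [0.4971 0.027 ]
scene [ 0.5109 -0.1968]
side [0.4635 0.2162]
side [0.4954 0.0264]
side [ 0.5106 -0.1952]
```

Request:
step_arm(plan=[0,0,0,0,0,0,0,0,0,0,0,0,0,-5,0,0,0,0,-9,0,0,0,0,-12,0,0,0,0,-14,0,0,0,0,-15,0,0,0,0,-15,0])

```text
time_s: 22.72
tool_pos: [0.511, -0.1954, 0.0815]
ee_rot: [[0.002, 1.0, -0.001], [1.0, -0.002, 0.0], [0.0, -0.001, -1.0]]
wrist_force: [-0.4, 0.2, -0.1]
width: 1.001
grip_force: 0.0
```

Request:
step_arm(plan=[1,0,0,0,0,1,0,0,0,0,1,0,0,0,0,1,0,0,0,0,1,0,0,0,0,1,0,0,0,0,1,0,0,0,0])

```text
time_s: 23.6
tool_pos: [0.5111, -0.196, 0.082]
ee_rot: [[0.003, 1.0, 0.0], [1.0, -0.003, 0.0], [0.0, 0.0, -1.0]]
wrist_force: [-0.6, 1.0, 5.4]
width: 0.659
grip_force: 30.0
```

Request:
step_arm(plan=[1,0,0,1,0,1,0,0,2.5,0,1,0,0,4,0,1,0,0,4,0,1,0,0,4,0,1,0,0,4,0,1,0,0,4,0,1,0,0,4,0])

```text
time_s: 24.6
tool_pos: [0.5108, -0.1959, 0.1214]
ee_rot: [[0.003, 1.0, -0.001], [1.0, -0.003, 0.0], [0.0, -0.001, -1.0]]
wrist_force: [-0.5, 0.2, -1.9]
width: 0.661
grip_force: 30.0
```

```bash
python3 w.py
```

```text
24.8 [ 0.51097435 -0.19591462  0.12157942] 0.6592982495165324 29.998081061057746 [ 0.3   0.01 -2.6 ] [0.62 0.16 0.35] tau [ 0.000e+00 -4.095e+01  4.680e+00 -1.191e+01 -2.000e-02  6.000e-02
  0.000e+00]
```

Right reads about 0.25 kg, so the left tin (about 0.45 kg) is heaviest.

Request:
step_arm(plan=[1,0,0,-1.5,0,1,0,0,-2.8,0,1,0,0,-3.5,0,1,0,0,-3.8,0,1,0,0,-4.0,0,1,0,0,-4.0,0,1,0,0,-4.0,0])

```text
time_s: 25.68
tool_pos: [0.5112, -0.1962, 0.082]
ee_rot: [[0.003, 1.0, 0.001], [1.0, -0.003, -0.0], [-0.0, 0.001, -1.0]]
wrist_force: [-0.6, -0.8, 0.4]
width: 0.662
grip_force: 30.0
```

Request:
step_arm(plan=[0,0,0,0,0,0,0,0,0,0,0,0,0,0,0,0,0,0,0,0,0,0,0,4,0,0,0,0,9,0,0,0,0,15,0,0,0,0,16,0,0,-0.7,6,16,0,0,-1.4,12,16,0,0,-2.1,18,16,0,0,-2.7,24,16,0])

```text
time_s: 27.18
tool_pos: [0.4829, 0.046, 0.2408]
ee_rot: [[0.003, 1.0, -0.002], [1.0, -0.003, 0.0], [0.0, -0.002, -1.0]]
wrist_force: [0.1, -0.1, -0.8]
width: 0.997
grip_force: 0.0
```

Request:
step_arm(plan=[0,-0.7,6,0,0,0,-1.4,12,0,0,0,-1.9,17.1,0,0,0,-1.9,17.1,0,0,0,-1.9,17.1,0,0,0,-1.9,17.1,0,0])

```text
time_s: 27.92
tool_pos: [0.4652, 0.213, 0.2414]
ee_rot: [[0.006, 1.0, -0.0], [1.0, -0.006, -0.001], [-0.001, -0.0, -1.0]]
wrist_force: [-0.3, -0.5, -0.3]
width: 1.001
grip_force: 0.0
```

```bash
python3 -c "
from h import *
for i in range(4):
  vision.capture('side');s=status.state();print(s['time_s'],s['tool_pos'],s['width'])"
```

```text
27.975 [0.46527868 0.21318738 0.24157969] 0.9971039949773891
28.025 [0.46529799 0.21341647 0.2416618 ] 1.0018135119235276
28.075 [0.46527131 0.21374922 0.24169464] 1.0003782620403228
28.125 [0.46525455 0.21403975 0.24174514] 1.00131096589219
```

Request:
step_arm(plan=[0,0,0,-5,0,0,0,0,-9,0,0,0,0,-12,0,0,0,0,-14.5,0,0,0,0,-16,0,0,0,0,-16,0,1,0,0,-16,0,1,0,0,-16,0,1,0,0,-16,0,1,0,0,-16,0,1,0,0,-16,0,1,0,0,-16,0])

```text
time_s: 29.62
tool_pos: [0.4651, 0.2153, 0.0821]
ee_rot: [[0.003, 1.0, 0.0], [1.0, -0.003, 0.001], [0.001, 0.0, -1.0]]
wrist_force: [-1.7, -0.6, 5.6]
width: 0.663
grip_force: 30.0
```

Request:
step_arm(plan=[1,0,0,0,0,1,0,0,1,0,1,0,0,3,0,1,0,0,6,0,1,0,0,9,0,1,0,0,12,0,1,0,0,14,0,1,0,0,15.5,0,1,0,0,16,0,1,0,0,16,0,1,0,0,16,0,1,0,0,16,0])

```text
time_s: 31.12
tool_pos: [0.4646, 0.2149, 0.241]
ee_rot: [[0.003, 1.0, -0.001], [1.0, -0.003, -0.001], [-0.001, -0.001, -1.0]]
wrist_force: [0.5, 1.0, -3.8]
width: 0.665
grip_force: 30.0
```

Request:
step_arm(plan=[1,0,0,0,0,1,0,0,0,0,1,0,0,0,0,1,0,0,0,0,1,0,0,0,0,1,0,0,0,0])

```text
time_s: 31.88
tool_pos: [0.465, 0.2151, 0.2417]
ee_rot: [[0.003, 1.0, 0.0], [1.0, -0.003, 0.0], [0.0, 0.0, -1.0]]
wrist_force: [0.1, -0.3, -3.5]
width: 0.657
grip_force: 30.0
```

```bash
python3 w.py
python3 - <<'E'
from h import *
im,d,T,ci=cap('side')
im2,d,T,ci=cap('scene');P=cloud(d,T,ci);save(np.hstack([im[50:400,150:550],im2[50:400,100:500]]),'s5')
q=P[(np.hypot(P[...,0]-.465,P[...,1]-.215)<.05)&(P[...,2]>.06)]
h=P[130:240,320:400].reshape(-1,3); h=h[(np.hypot(h[:,0]-.465,h[:,1]-.215)<.036)]
print(np.percentile(h[h[:,2]>.05][:,2],[0,1,5]))
E
```

```text
32.075 [0.46499894 0.21505315 0.24166188] 0.6629622237672413 29.99908304773271 [-0.26 -0.17 -4.45] [0.83 0.21 0.51] tau [  0.   -35.55   3.89 -15.99  -0.06  -0.    -0.  ]
[0.15993727 0.16177166 0.16528994]
```

View pics/s5.png

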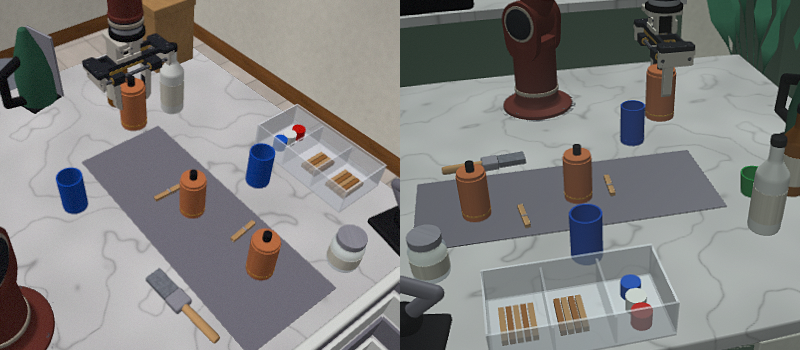

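The heaviest tin (left crop 133,100; right crop 660,92) is held upright, with its underside at about 0.16 m. The other two stand closed in their places and nothing else has moved.

```bash
python3 -c "
from station import robot
print(robot.close_job())"
```

```text
the job is handed in; nothing more can be done
None
```

The lid sits flat on the middle tin, and all three tins were weighed left to right (about 0.45, 0.21 and 0.26 kg). The left one, the heaviest, is held upright and still about 16 cm above the mat, and the job was handed in at about 32 s.

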